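Fetch the brass box from behind the bench pots

ROBOT

A 6-joint arm with a two-finger parallel gripper is mounted at the origin on the work surface. World frame = base frame: x ahead of the robot, y to its left, z up, the work surface at z = 0. Lengths are in mm, angles in rad, forces in N, time in s.
With the tool pointing down it reaches from about 275 to 1000 mm from the base axis. Payload 8.4 kg.
Tool frame: the origin (TCP) lies midway between the tips of the shut fingers; the grasp point (between the pads) lies 19 mm behind it; z points along the fingers, y is the line along which they close (so a half turn about z gives the same grasp; the last joint's range is limited). The gripper opens to 85 mm and grips with 20 to 120 N. Pads are 22 mm wide; open, the fingers measure 114 mm over their backs; the gripper's body (76 mm by 85 mm) begins 54 mm behind the grasp point. The pads swing forward as they close: fully open they stand 13 mm farther back than shut.
Start: joints at [-0.002, 0.353, 1.633, -0, 1.155, -0.002], TCP at [625.002, -0, 231.281] pointing down, gripper open.
Joint ranges: [-2.63, 2.63], [-0.92, 2.1], [0.06, 2.66], [-1.3, 4.44], [0, 2.69], [-3.02, 3.02]. Speed limits (rad/s): [2.22, 2.22, 2.79, 3.14, 3.14, 3.14].

INTERFACE

Orientations are given as [roll, pitch, yaw] about the fixed x, y, z axes, in that order (R = Rz(yaw) Ry(pitch) Rx(roll)).
In Python, from rig import * gives the robot as it stands.
- The arm moves only by the shell command python3 -m jog 'ROWS' [FORCE]. ROWS is JSON, a list of rows, each an object of numbers: "x", "y", "z": the shift along the tool's x, y, z in cm; "spin": the turn about the tool's z in rad; "grip": the closure, from 0 (fully open) to 1 (shut). In form: [{"x": .., "y": .., "z": .., "spin": .., "grip": ..}, ...]. A call has 1 to 20 rows; each row shifts and turns the commanded pose from where the row before left it, along the tool's axes as they then stand; what a row does not reach is not made up. A row lasts 1/12 s, in which the tool goes at most 41.7 mm and 7.16 degrees, less where a joint would pass 70% of its speed; a pose out of reach is approached as far as the arm can. A call with a gripper value outside its range is refused whole. The fingers move at their own pace and stop on an object; FORCE is the grip in N (left out, the last holds). Time passes only in rows, so rows that do not move let the fingers close. It gives the time, the measured TCP pose, the force, the opening and the grip force at its end, in the units of the state.
- sense(): the state, without advancing time (a new reading comes with each control period).
- grab_frame(name): name is "scene" or "side" or "wrist"; returns a dict with "pixels" (400x640x3 uint8, blue, green, red), "camera_matrix" (3x3 intrinsics, pixels), "rvec" (rotation vector, rad) and "tvec" (3), from world to camera coordinates, as OpenCV has them; the wrist camera has in their place "T_tool_cam" (4x4, takes a point from camera to tool coordinates, whose origin is the TCP and whose axes are the flange's). Camera axes: x right, y down, z forward; pixel columns grow to the right and rows downward; lengths in mm; the calibration is good to about 2 mm. A picture is of the moment at which its call begins: read the wrist's pose just before it. There is no depth.
- sign_off(): hands the job in; it is judged then, once.
The state is a dict: "clock": time; "qpos": joint angles; "qvel": joint speeds; "joint_efforts": joint torques, N m; "eef_pos": TCP position; "tcp_rot": TCP orientation; "contact_force": force on the tool from outside, world axes, zero at the start; "wrist_torque": the same for the moment, N m; "opening": opening from 0.0 (shut) to 1.0 (fully open); "grasp_force": force on a finger pad.
Only numpy, scipy, OpenCV 4.12 (cv2) and the standard library are available. Lean on these libraries where they do the work, as an engineer would, in place of code of your own. Each camera call takes 0.05 s, during which the arm holds its last target. There are 200 camera calls.

TASK

The round brass box stands hemmed in on the wooden board behind the punch block, the tin and the jar. First clear all three of these, standing, into the cork tray; only then take out the brass box and set it in the middle of the engraver's vice top, and after that put the block, the tin and the jar back on the board, each on the very spot where it stood at the start. Keep everything upright, set things down gently rather than dropping them, and leave the hammer, the brush and the bowl alone.

Things in the scene. Friction and masses are not known exactly. Their poses are not given: they have to be found in the camera images.
- box_center (a point): Round brass box (the thing to fetch), a plain cylinder 50 mm in diameter and 32 mm tall with engraved rings on its lid; this point is its centre, 16 mm above its underside; z is up. It starts on the board with the stop 13 mm behind it and the three tall things on its other sides, so it cannot be gripped until they are gone; then grip it across the board's y axis, since the stop leaves no room for a finger behind it.
- block_center (a point): Punch block: square light wooden block 46 x 46 mm and 100 mm tall, its x and y axes square to its sides, with nine thin steel punches standing up to 18 mm out of its top. This point is the wooden part's centre, 50 mm above its underside; z is up. Best gripped in its upper half, well above the box.
- tin_center (a point): Tin: round bare-metal canister 56 mm in diameter and 92 mm tall, with a small dark knob (16 mm wide, 10 mm high) on its flat lid. This point is its centre, 46 mm above its underside; z is up. Best gripped in its upper half.
- jar_center (a point): Jar: slim round amber glass jar 42 mm in diameter, straight up to 82 mm, with a paper band and a black screw cap 37 mm in diameter, 110 mm tall in all. This point is its centre, 55 mm above its underside; z is up. Best gripped on the glass, 60 to 80 mm above its underside.
- board: Fixed wooden board on the table, 15 mm thick; the origin is at table level under the spot where the brass box starts (within a few mm). It reaches from -115 to +60 mm in its x and +-105 mm in its y. At the start the three tall things stand about 65 mm from the origin on its -x, +y and -y sides, shuffled. A stop 60 mm wide (along y) and 22 mm high above the board stands across x = +38 to +50 mm. x points away from the robot at yaw 0.
- tray: Fixed side tray with a cork floor, 260 mm along its x and 120 mm along its y, rim 6 mm wide and 12 mm high; origin at table level under its centre, floor 4 mm above the origin. Wide enough for the three things in a row along x, about 80 mm apart.
- vice_top (a point): Engraver's ball vice, a round dark steel body with a flat steel top 96 mm in diameter, fixed on the table; this point is the centre of its flat top, 90 mm above the table.
- hammer: Bystander: hammer lying on the table beyond the board; leave it alone.
- brush: Bystander: brush lying on the table; leave it alone.
- bowl: Bystander: empty steel bowl, 110 mm wide and 45 mm high, origin under its centre; leave it alone.

How it is judged (in metres and radians):
On the way, in this order (a step that is already met when the one before it is completed fails the run):
1. the block, the tin and the jar stand released in the tray, the brass box still untouched in its place (x of block_center in the frame of tray between -0.118 and 0.118 m and y of block_center in the frame of tray between -0.046 and 0.046 m and z of block_center in the frame of tray below 0.06 m and angle between each of block_center, tin_center, jar_center's own z axis and vertical below 0.1 rad and x of tin_center in the frame of tray between -0.118 and 0.118 m and y of tin_center in the frame of tray between -0.046 and 0.046 m and z of tin_center in the frame of tray below 0.056 m and x of jar_center in the frame of tray between -0.118 and 0.118 m and y of jar_center in the frame of tray between -0.046 and 0.046 m and z of jar_center in the frame of tray below 0.065 m and linear speed of each of block, tin, jar below 0.02 m/s and angular speed of each of block, tin, jar below 0.2 rad/s and contact force between the fingers and block below 0.05 N and contact force between the fingers and tin below 0.05 N and contact force between the fingers and jar below 0.05 N and distance of box_center from where it was at the start of the episode below 0.02 m), for 0.2 s.
2. the brass box stands released in the middle of the vice top while the other three are still in the tray (horizontal distance between box_center and vice_top below 0.015 m and z of box_center in the frame of vice_top between 0.01 and 0.022 m and angle between each of box_center, block_center, tin_center, jar_center's own z axis and vertical below 0.1 rad and linear speed of box below 0.02 m/s and angular speed of box below 0.2 rad/s and contact force between the fingers and box below 0.05 N and x of block_center in the frame of tray between -0.118 and 0.118 m and y of block_center in the frame of tray between -0.046 and 0.046 m and z of block_center in the frame of tray below 0.06 m and x of tin_center in the frame of tray between -0.118 and 0.118 m and y of tin_center in the frame of tray between -0.046 and 0.046 m and z of tin_center in the frame of tray below 0.056 m and x of jar_center in the frame of tray between -0.118 and 0.118 m and y of jar_center in the frame of tray between -0.046 and 0.046 m and z of jar_center in the frame of tray below 0.065 m), for 0.2 s.
At the end, for the whole second after the job is handed in: The brass box stands upright on the vice top, its centre within 15 mm of the top's centre; the block, the tin and the jar each stand upright on the board within 15 mm of where they stood at the start (turned any way); all released and at rest (horizontal distance between box_center and vice_top below 0.015 m and z of box_center in the frame of vice_top between 0.01 and 0.022 m and angle between each of box_center, block_center, tin_center, jar_center's own z axis and vertical below 0.1 rad and linear speed of each of box, block, tin, jar below 0.02 m/s and angular speed of each of box, block, tin, jar below 0.2 rad/s and distance of each of block_center, tin_center, jar_center from where it was at the start of the episode below 0.015 m and contact force between the fingers and block below 0.05 N and contact force between the fingers and tin below 0.05 N and contact force between the fingers and jar below 0.05 N and contact force between the fingers and box below 0.05 N); the robot touches nothing.
It fails at once if one of the four things is tipped by more than about 30 degrees (angle between any of block_center, tin_center, jar_center, box_center's own z axis and vertical above 0.52 rad).
It fails at once if one of the four things is dropped (falls freely at more than 0.7 m/s) ((linear speed of block above 0.7 m/s and contact force between the fingers and block below 0.05 N) or (linear speed of tin above 0.7 m/s and contact force between the fingers and tin below 0.05 N) or (linear speed of jar above 0.7 m/s and contact force between the fingers and jar below 0.05 N) or (linear speed of box above 0.7 m/s and contact force between the fingers and box below 0.05 N)).
It fails at once if the hammer, the brush or the bowl is moved by more than 20 mm (distance of any of hammer, brush, bowl from where it was at the start of the episode above 0.02 m).
It also fails if it takes over 134 s, if anything falls off the work surface, if the arm or the gripper's body presses on something with over 40 N, if the wrist force passes 120 N, or if a joint passes its speed limit or range.

## Working session

There is one attempt and no reset: what is moved stays moved. The work goes in short steps, Python scripts to look and compute and a shell command to move; the robot and the scene stay as the last step left them, time stands still between calls to the robot, and variables do not carry over. Pictures are saved under pics/ and viewed, at most 14 in all, crops included, and the job is handed in when it is done.

```bash
mkdir -p pics; ls; python3 - <<'E'
from rig import *
import cv2,numpy as np,pickle
s=sense();print({k:np.round(v,3).tolist() for k,v in s.items()})
for n in("scene","side","wrist"):
    f=grab_frame(n);cv2.imwrite(f"pics/{n}0.png",f["pixels"]);pickle.dump(f,open(f"{n}0.pkl","wb"))
    print(n,{k:np.round(v,3).tolist() for k,v in f.items() if k!="pixels"})
E
```

```text
pics
{'clock': 0.0, 'qpos': [-0.002, 0.354, 1.634, 0.0, 1.155, -0.002], 'qvel': [0.001, 0.0, 0.001, 0.001, 0.002, -0.002], 'joint_efforts': [-0.002, -60.524, -34.206, -0.0, 0.009, 0.0], 'eef_pos': [624.519, 0.018, 230.572], 'tcp_rot': [-3.14, -0.0, 1.571], 'contact_force': [0.299, -0.114, 0.072], 'wrist_torque': [-0.032, 0.009, 0.009], 'grasp_force': 0.0, 'opening': 1.003}
scene {'camera_matrix': [[382.885, 0.0, 320.907], [0.0, 382.885, 196.729], [0.0, 0.0, 1.0]], 'rvec': [2.257, 0.812, -0.303], 'tvec': [-480.344, -230.35, 1364.279]}
side {'camera_matrix': [[379.638, 0.0, 327.354], [0.0, 379.638, 199.938], [0.0, 0.0, 1.0]], 'rvec': [2.116, -0.214, 0.134], 'tvec': [-605.481, 134.606, 1136.54]}
wrist {'camera_matrix': [[316.297, 0.0, 316.434], [0.0, 316.297, 204.055], [0.0, 0.0, 1.0]], 'T_tool_cam': [[-0.001, -0.955, -0.297, 76.591], [1.0, -0.001, 0.001, -0.14], [-0.001, -0.297, 0.955, -143.446], [0.0, 0.0, 0.0, 1.0]]}
```

View pics/scene0.png

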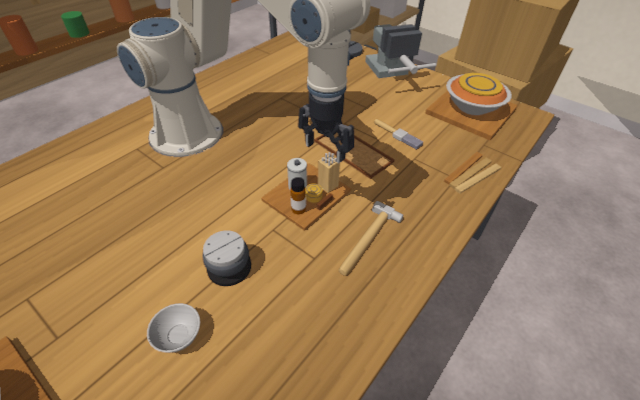

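View pics/side0.png

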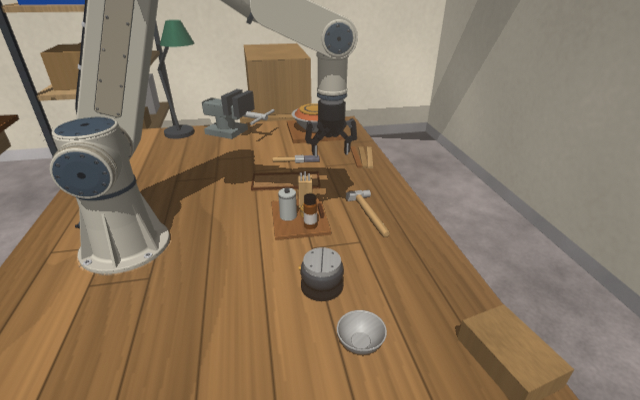

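View pics/wrist0.png

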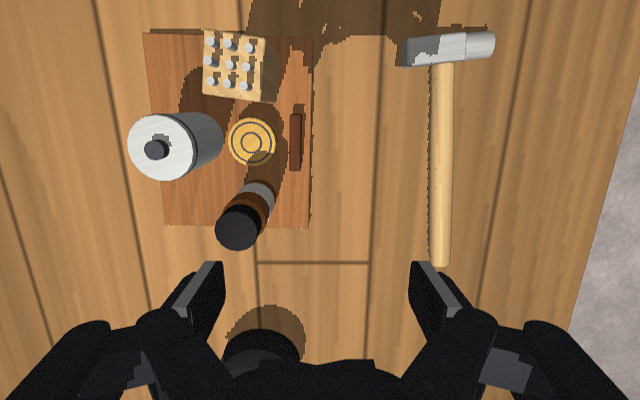

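The wrist view shows the tin lid at about (161,147), the block top at (235,65), the jar cap at (237,228), the box lid at (252,141) and the stop at (296,140). The vice is at scene (224,246) and side (322,263). The tray is at scene (355,155) and side (285,180).

```bash
cat > h.py <<'E'
from rig import *
import cv2,numpy as np,pickle
from scipy.spatial.transform import Rotation as Ro
def shot(n,name):
    s=sense();f=grab_frame(n);f["s"]={k:np.array(v) for k,v in s.items()}
    cv2.imwrite(f"pics/{name}.png",f["pixels"]);pickle.dump(f,open(f"{name}.pkl","wb"));return f
def cam(f):
    if "T_tool_cam" in f:
        T=np.array(f["T_tool_cam"]);R=Ro.from_euler("xyz",f["s"]["tcp_rot"]).as_matrix()
        return R@T[:3,:3],R@T[:3,3]+f["s"]["eef_pos"]
    R=cv2.Rodrigues(np.array(f["rvec"]))[0].T
    return R,-R@np.array(f["tvec"]).ravel()
def at(f,px,z):
    R,c=cam(f);K=np.array(f["camera_matrix"])
    d=R@np.linalg.inv(K)@[px[0],px[1],1];return (c+d*(z-c[2])/d[2])[:2]
def proj(f,p):
    R,c=cam(f);q=np.array(f["camera_matrix"])@(R.T@(np.array(p)-c));return q[:2]/q[2]
E
python3 - <<'E'
from h import *
w=pickle.load(open("wrist0.pkl","rb"));s=sense();w["s"]={k:np.array(v) for k,v in s.items()};print(s["clock"])
pickle.dump(w,open("wrist0.pkl","wb"))
p=lambda n,px,z:print(n,np.round(at(w,px,z),1))
p("tin",(161,147),107);p("knob",(156,149),117);p("jar",(237,228),125);p("box",(252,141),47)
for q in[(203,31),(267,38),(262,101),(203,93)]:p("blk",q,115)
for q in[(143,34),(312,39),(309,229),(165,222)]:p("board",q,15)
sc=pickle.load(open("scene0.pkl","rb"));sd=pickle.load(open("side0.pkl","rb"))
print("vice",at(sc,(224,246),90),at(sd,(322,263),90))
print("tray",at(sc,(355,155),10),at(sd,(285,180),10),"bowl",at(sc,(175,328),40),"brush",at(sc,(400,135),5))
a=cv2.resize(sc["pixels"][110:190,290:430],None,fx=5.5,fy=5.5)
b=cv2.resize(sd["pixels"][145:205,230:350],None,fx=5,fy=5)
cv2.imwrite("pics/ca.png",a);cv2.imwrite("pics/cb.png",b)
E
```

```text
0.15
tin [494.4  43.7]
knob [495.   43.3]
jar [557.4 -22. ]
box [558.8  42.2]
blk [541.5 129. ]
blk [588.2 124.3]
blk [582.2  80.1]
blk [536.9  86. ]
board [448.  146.5]
board [620.1 141.7]
board [615.4 -67. ]
board [441.1 -57.7]
vice [ 548.07982139 -280.63829942] [ 542.17094847 -295.21150363]
tray [540.04301133 277.53569129] [513.16094714 294.96577272] bowl [ 599.30802951 -472.6351325 ] brush [595.11050764 476.92219802]
```

View pics/ca.png

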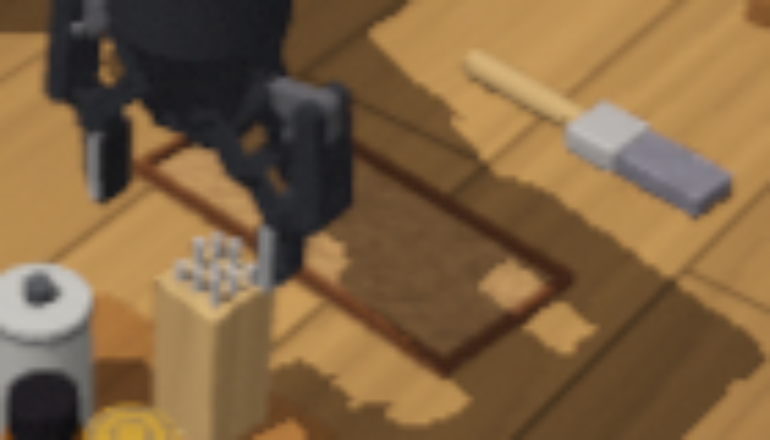

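The crop (×5.5, offset (290,110)) shows the tray's left outer corner at (138,168), the near one at (448,370) and the right one at (570,275). The brush lies beyond it.

```bash
python3 - <<'E'
from h import *
sc=pickle.load(open("scene0.pkl","rb"));sd=pickle.load(open("side0.pkl","rb"))
for q in[(138,168),(448,370),(570,275)]:
    print(np.round(at(sc,(q[0]/5.5+290-.4,q[1]/5.5+110-.4),12),1))
# vice top: bright grey blob, side view and scene
for f,b in((sc,(195,225,255,275)),(sd,(295,245,350,285))):
    im=f["pixels"][b[1]:b[3],b[0]:b[2]];h=cv2.cvtColor(im,cv2.COLOR_BGR2HSV)
    m=((h[...,1]<40)&(h[...,2]>85)).astype(np.uint8)
    m=cv2.morphologyEx(m,cv2.MORPH_CLOSE,np.ones((5,5)))
    c=max(cv2.findContours(m,0,1)[0],key=cv2.contourArea)
    e=cv2.fitEllipse(cv2.convexHull(c));x,y=e[0][0]+b[0],e[0][1]+b[1]
    print(e,(x,y),at(f,(x,y),90))
E
```

```text
[388.2 249.7]
[641.9 221.6]
[651.3 338.2]
((27.90167808532715, 24.82189178466797), (36.29178237915039, 44.293128967285156), 52.92050552368164) (222.90167808532715, 249.82189178466797) [ 554.61699645 -289.68520741]
((26.44536590576172, 18.100311279296875), (32.67478942871094, 37.83150100708008), 86.4954605102539) (321.4453659057617, 263.1003112792969) [ 540.74982475 -295.31044343]
```

```bash
python3 -m jog '[{"x":-0.5,"y":-2,"spin":0.12,"grip":0},{"y":-2,"spin":0.12,"grip":0},{"y":-1,"spin":0.12,"grip":0},{"spin":0.12,"grip":0},{"spin":0.12,"grip":0},{"spin":0.12,"grip":0},{"spin":0.12,"grip":0},{"spin":0.12,"grip":0},{"spin":0.12,"grip":0},{"spin":0.12,"grip":0},{"spin":0.12,"grip":0},{"spin":0.12,"grip":0},{"spin":0.12,"grip":0},{"grip":0},{"grip":0}]' 40
```

```text
schema error: expected keys x, y, z, spin, grip
```

```bash
python3 -m jog '[{"x":2.6,"y":-1.6,"z":0,"spin":0,"grip":0},{"x":2.6,"y":-1.6,"z":0,"spin":0,"grip":0},{"x":2.6,"y":-1.6,"z":0,"spin":0,"grip":0},{"x":2.7,"y":-1.5,"z":0,"spin":0,"grip":0},{"x":0,"y":0,"z":0,"spin":0.12,"grip":0},{"x":0,"y":0,"z":0,"spin":0.12,"grip":0},{"x":0,"y":0,"z":0,"spin":0.12,"grip":0},{"x":0,"y":0,"z":0,"spin":0.12,"grip":0},{"x":0,"y":0,"z":0,"spin":0.12,"grip":0},{"x":0,"y":0,"z":0,"spin":0.12,"grip":0},{"x":0,"y":0,"z":0,"spin":0.12,"grip":0},{"x":0,"y":0,"z":0,"spin":0.12,"grip":0},{"x":0,"y":0,"z":0,"spin":0.12,"grip":0},{"x":0,"y":0,"z":0,"spin":0.12,"grip":0},{"x":0,"y":0,"z":0,"spin":0.12,"grip":0},{"x":0,"y":0,"z":0,"spin":0.12,"grip":0},{"x":0,"y":0,"z":0,"spin":0.12,"grip":0},{"x":0,"y":0,"z":0,"spin":0.12,"grip":0},{"x":0,"y":0,"z":0,"spin":0.01,"grip":0},{"x":0,"y":0,"z":0,"spin":0,"grip":0}]' 40
python3 - <<'E'
from h import *
f=shot("wrist","w1")
for n,p in dict(block=(562,105,115),tin=(495,43.5,107),jar=(557,-22,125),box=(559,42,47),tray=(520,294,4)).items():print(n,proj(f,p))
E
```

```text
clock: 1.82
eef_pos: [561.9, 105.0, 231.1]
tcp_rot: [3.141, 0.0, -0.116]
contact_force: [-0.1, -0.2, 0.1]
opening: 1.001
grasp_force: 0.0
block [317.34093615 198.44276044]
tin [391.0338856 257.023456 ]
jar [472.89184573 190.25601905]
box [376.83729821 176.38537427]
tray [170.95206916 222.51547295]
```

View pics/w1.png

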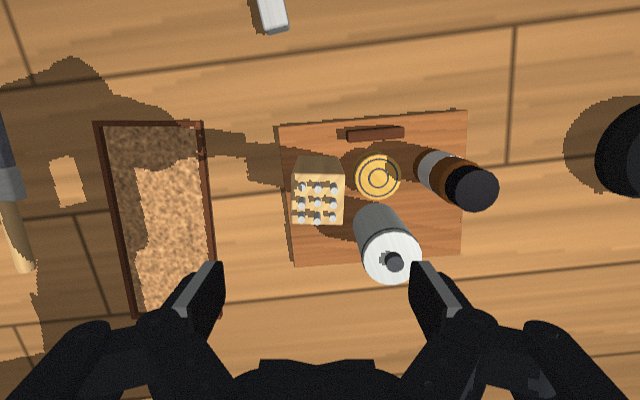

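The block top is at (318,198), as predicted (317,198). The tin (391,257), jar (472,189) and box (377,177) also match their estimates. Tray corners are at (93,122), (203,122) and (132,318). Going down on the block.

```bash
python3 -m jog '[{"x":0,"y":0,"z":3.5,"spin":0,"grip":0},{"x":0,"y":0,"z":3.5,"spin":0,"grip":0},{"x":0,"y":0,"z":3.5,"spin":0,"grip":0},{"x":0,"y":0,"z":3,"spin":0,"grip":0},{"x":0,"y":0,"z":2.5,"spin":0,"grip":0},{"x":0,"y":0,"z":0,"spin":0,"grip":0.3},{"x":0,"y":0,"z":0,"spin":0,"grip":1},{"x":0,"y":0,"z":0,"spin":0,"grip":1},{"x":0,"y":0,"z":0,"spin":0,"grip":1},{"x":0,"y":0,"z":0,"spin":0,"grip":1},{"x":0,"y":0,"z":0,"spin":0,"grip":1},{"x":0,"y":0,"z":0,"spin":0,"grip":1},{"x":0,"y":0,"z":0,"spin":0,"grip":1},{"x":0,"y":0,"z":0,"spin":0,"grip":1},{"x":0,"y":0,"z":0,"spin":0,"grip":1},{"x":0,"y":0,"z":0,"spin":0,"grip":1}]' 40
python3 - <<'E'
from h import *
f=pickle.load(open("w1.pkl","rb"))
for q in((93,122),(203,122),(132,318)):print(at(f,q,12))
print(at(f,(203,122),12),at(f,(214,262),12))
# vice estimates: three known-side outline, dark part
E
```

```text
clock: 3.2
eef_pos: [563.3, 105.2, 73.0]
tcp_rot: [-3.141, -0.003, -0.119]
contact_force: [0.4, -0.4, 7.2]
opening: 0.537
grasp_force: 43.6
[649.11099458 345.66447438]
[634.79409625 224.20510129]
[393.9986822  376.99836119]
[634.79409625 224.20510129] [463.70945095 248.83803173]
```

```bash
python3 -m jog '[{"x":0,"y":0,"z":-1,"spin":0,"grip":1},{"x":0,"y":0,"z":-2,"spin":0,"grip":1},{"x":0,"y":0,"z":-2,"spin":0,"grip":1},{"x":0.2,"y":-1.5,"z":0,"spin":0,"grip":1},{"x":0.2,"y":-3,"z":0,"spin":0,"grip":1},{"x":0.2,"y":-3,"z":0,"spin":0,"grip":1},{"x":0.2,"y":-3,"z":0,"spin":0,"grip":1},{"x":0.2,"y":-3,"z":0,"spin":0,"grip":1},{"x":0,"y":-3,"z":0,"spin":0,"grip":1},{"x":0,"y":-2,"z":0,"spin":0,"grip":1},{"x":0,"y":0,"z":1,"spin":0,"grip":1},{"x":0,"y":0,"z":2,"spin":0,"grip":1},{"x":0,"y":0,"z":1.5,"spin":0,"grip":1},{"x":0,"y":0,"z":0.5,"spin":0,"grip":1},{"x":0,"y":0,"z":0.3,"spin":0,"grip":1},{"x":0,"y":0,"z":0,"spin":0,"grip":1},{"x":0,"y":0,"z":0,"spin":0,"grip":1}]'
```

```text
clock: 4.62
eef_pos: [594.3, 287.6, 68.9]
tcp_rot: [-3.141, -0.001, -0.119]
contact_force: [-0.5, 1.2, -1.9]
opening: 0.534
grasp_force: 42.9
```

```bash
python3 -m jog '[{"x":0,"y":0,"z":0.3,"spin":0,"grip":1},{"x":0,"y":0,"z":0.2,"spin":0,"grip":1},{"x":0,"y":0,"z":0.1,"spin":0,"grip":1},{"x":0,"y":0,"z":0,"spin":0,"grip":1},{"x":0,"y":0,"z":0,"spin":0,"grip":1}]'
```

```text
clock: 5.03
eef_pos: [594.0, 287.5, 62.4]
tcp_rot: [-3.142, -0.0, -0.119]
contact_force: [0.2, -0.3, -2.7]
opening: 0.534
grasp_force: 42.9
```

```bash
python3 -m jog '[{"x":0,"y":0,"z":0.1,"spin":0,"grip":1},{"x":0,"y":0,"z":0.1,"spin":0,"grip":1},{"x":0,"y":0,"z":0,"spin":0,"grip":1},{"x":0,"y":0,"z":0,"spin":0,"grip":1}]'
```

```text
clock: 5.37
eef_pos: [594.3, 287.5, 62.1]
tcp_rot: [-3.141, -0.001, -0.119]
contact_force: [-3.5, -3.0, 11.8]
opening: 0.538
grasp_force: 43.9
```

```bash
python3 -m jog '[{"x":0,"y":0,"z":0,"spin":0,"grip":0.7},{"x":0,"y":0,"z":0,"spin":0,"grip":0},{"x":0,"y":0,"z":0,"spin":0,"grip":0},{"x":0,"y":0,"z":0,"spin":0,"grip":0},{"x":0,"y":0,"z":0,"spin":0,"grip":0},{"x":0,"y":0,"z":0,"spin":0,"grip":0},{"x":0,"y":0,"z":-2,"spin":0,"grip":0},{"x":0,"y":0,"z":-3,"spin":0,"grip":0},{"x":0,"y":0,"z":-3,"spin":0,"grip":0},{"x":0,"y":0,"z":-3,"spin":0,"grip":0},{"x":0,"y":0,"z":0,"spin":0,"grip":0},{"x":-0.5,"y":2,"z":0,"spin":0,"grip":0},{"x":-1,"y":3.4,"z":0,"spin":0,"grip":0},{"x":-1,"y":3.5,"z":0,"spin":0,"grip":0},{"x":-1,"y":3.5,"z":0,"spin":0,"grip":0},{"x":-1,"y":3.5,"z":0,"spin":0,"grip":0},{"x":-1,"y":3.5,"z":0,"spin":0,"grip":0},{"x":-1,"y":3.5,"z":0,"spin":0,"grip":0},{"x":-0.5,"y":2.5,"z":0,"spin":0,"grip":0},{"x":0,"y":0,"z":0,"spin":0,"grip":0}]'
python3 - <<'E'
from h import *
f=shot("wrist","w2")
print(proj(f,(495,43.5,107)))
E
```

```text
clock: 7.03
eef_pos: [491.9, 40.2, 169.8]
tcp_rot: [3.14, 0.002, -0.121]
contact_force: [-0.1, 1.3, 0.3]
opening: 0.997
grasp_force: 0.0
[312.10146429 216.44035729]
```

View pics/w2.png

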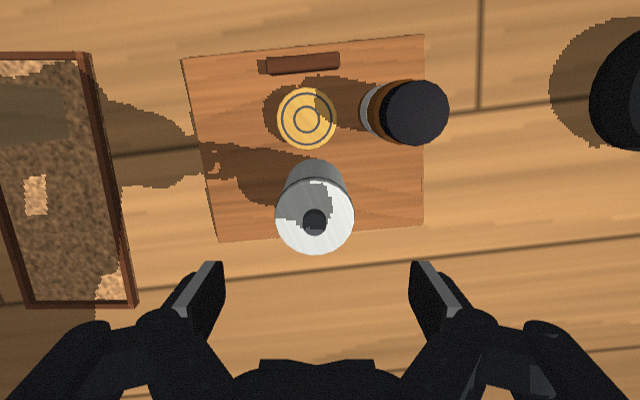

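The tin lid is centred at (315,216) between the fingers (x 275–355), about 2 mm right of my prediction. The jar cap is at (417,112), the box lid at (306,118) and the tray's near edge at the left.

```bash
python3 -m jog '[{"x":0.3,"y":-0.2,"z":2,"spin":0,"grip":0},{"x":0,"y":0,"z":3,"spin":0,"grip":0},{"x":0,"y":0,"z":3,"spin":0,"grip":0},{"x":0,"y":0,"z":2.5,"spin":0,"grip":0},{"x":0,"y":0,"z":0.4,"spin":0,"grip":0},{"x":0,"y":0,"z":0,"spin":0,"grip":0.5},{"x":0,"y":0,"z":0,"spin":0,"grip":1},{"x":0,"y":0,"z":0,"spin":0,"grip":1},{"x":0,"y":0,"z":0,"spin":0,"grip":1},{"x":0,"y":0,"z":0,"spin":0,"grip":1},{"x":0,"y":0,"z":0,"spin":0,"grip":1},{"x":0,"y":0,"z":0,"spin":0,"grip":1},{"x":0,"y":0,"z":0,"spin":0,"grip":1}]'
python3 - <<'E'
from h import *
f=pickle.load(open("w2.pkl","rb"))
print("tin",at(f,(315,216),107),"jar",at(f,(417,112),125),"box",at(f,(306,118),47))
for q in((90,52),(138,307),(26,307)):print(at(f,q,12))
E
```

```text
clock: 8.17
eef_pos: [498.7, 45.4, 62.6]
tcp_rot: [-3.141, -0.003, -0.119]
contact_force: [-0.6, -0.5, 8.0]
opening: 0.653
grasp_force: 43.2
tin [495.07552052  41.47088121] jar [556.81855716 -25.00956293] box [558.65439093  41.17397515]
[635.11477933 221.01791576]
[379.3149556  254.35221484]
[394.52451932 377.76841378]
```

```bash
python3 -m jog '[{"x":0,"y":0,"z":-1,"spin":0,"grip":1},{"x":0,"y":0,"z":-2,"spin":0,"grip":1},{"x":0,"y":0,"z":-2,"spin":0,"grip":1},{"x":0,"y":-1.4,"z":0,"spin":0,"grip":1},{"x":-0.2,"y":-3,"z":0,"spin":0,"grip":1},{"x":-0.2,"y":-3,"z":0,"spin":0,"grip":1},{"x":-0.2,"y":-3,"z":0,"spin":0,"grip":1},{"x":-0.2,"y":-3,"z":0,"spin":0,"grip":1},{"x":-0.2,"y":-3,"z":0,"spin":0,"grip":1},{"x":-0.2,"y":-3,"z":0,"spin":0,"grip":1},{"x":-0.1,"y":-3,"z":0,"spin":0,"grip":1},{"x":0,"y":-2,"z":0,"spin":0,"grip":1},{"x":0,"y":-1,"z":0,"spin":0,"grip":1},{"x":0,"y":0,"z":1.5,"spin":0,"grip":1},{"x":0,"y":0,"z":2.5,"spin":0,"grip":1},{"x":0,"y":0,"z":1.3,"spin":0,"grip":1},{"x":0,"y":0,"z":0.3,"spin":0,"grip":1},{"x":0,"y":0,"z":0.3,"spin":0,"grip":1},{"x":0,"y":0,"z":0.1,"spin":0,"grip":1},{"x":0,"y":0,"z":0,"spin":0,"grip":1}]'
```

```text
clock: 9.83
eef_pos: [515.2, 298.8, 52.1]
tcp_rot: [-3.141, -0.001, -0.12]
contact_force: [-0.1, 0.5, -3.3]
opening: 0.648
grasp_force: 44.1
```

```bash
python3 -m jog '[{"x":0,"y":0,"z":0.1,"spin":0,"grip":1},{"x":0,"y":0,"z":0,"spin":0,"grip":1},{"x":0,"y":0,"z":0,"spin":0,"grip":1}]'
```

```text
clock: 10.08
eef_pos: [515.7, 299.2, 51.7]
tcp_rot: [-3.141, -0.002, -0.119]
contact_force: [-1.2, -3.2, 5.6]
opening: 0.649
grasp_force: 44.4
```

```bash
python3 -m jog '[{"x":0,"y":0,"z":0,"spin":0,"grip":0.5},{"x":0,"y":0,"z":0,"spin":0,"grip":0},{"x":0,"y":0,"z":0,"spin":0,"grip":0},{"x":0,"y":0,"z":0,"spin":0,"grip":0},{"x":0,"y":0,"z":0,"spin":0,"grip":0},{"x":0,"y":0,"z":-2.5,"spin":0,"grip":0},{"x":0,"y":0,"z":-3,"spin":0,"grip":0},{"x":0,"y":0,"z":-3,"spin":0,"grip":0},{"x":0,"y":0,"z":-3,"spin":0,"grip":0},{"x":0.4,"y":2,"z":0,"spin":0,"grip":0},{"x":1,"y":3.5,"z":0,"spin":0,"grip":0},{"x":1,"y":3.5,"z":0,"spin":0,"grip":0},{"x":1,"y":3.5,"z":0,"spin":0,"grip":0},{"x":1,"y":3.5,"z":0,"spin":0,"grip":0},{"x":1,"y":3.5,"z":0,"spin":0,"grip":0},{"x":1,"y":3.5,"z":0,"spin":0,"grip":0},{"x":0.8,"y":3.5,"z":0,"spin":0,"grip":0},{"x":0.7,"y":3.2,"z":0,"spin":0,"grip":0},{"x":0,"y":1.9,"z":0,"spin":0,"grip":0},{"x":0,"y":0,"z":0,"spin":0,"grip":0}]'
python3 -m jog '[{"x":0,"y":0,"z":0,"spin":0,"grip":0},{"x":0,"y":0,"z":0,"spin":0,"grip":0},{"x":0,"y":0,"z":0,"spin":0,"grip":0}]'
python3 - <<'E'
from h import *
f=shot("wrist","w3")
print(proj(f,(557,-22.5,125)),proj(f,(559,42,47)))
E
```

```text
clock: 11.75
eef_pos: [555.4, -27.5, 165.2]
tcp_rot: [3.141, -0.0, -0.122]
contact_force: [-0.5, -0.2, 0.2]
opening: 1.001
grasp_force: 0.0
clock: 12.0
eef_pos: [555.6, -23.1, 165.3]
tcp_rot: [-3.141, 0.0, -0.118]
contact_force: [-1.3, 0.2, 0.6]
opening: 1.0
grasp_force: 0.0
[316.37327999 230.73230986] [242.26951205 202.77280573]
```

View pics/w3.png

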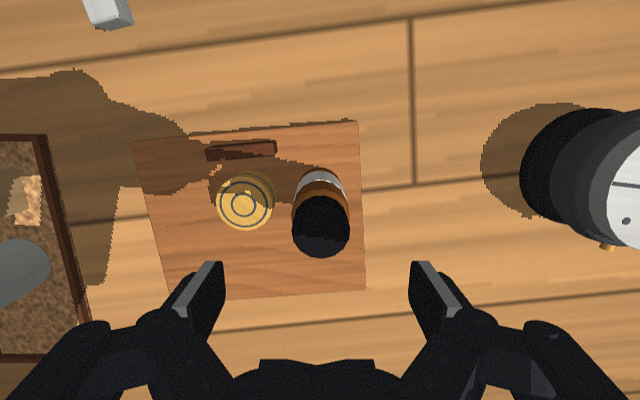

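The jar cap is centred at (320,227), the box lid at (245,202) and the vice is at the right edge. The jar is at about (559,-25).

```bash
python3 -m jog '[{"x":0.3,"y":0.1,"z":2,"spin":0,"grip":0},{"x":0,"y":0,"z":3,"spin":0,"grip":0},{"x":0,"y":0,"z":3,"spin":0,"grip":0},{"x":0,"y":0,"z":1.5,"spin":0,"grip":0},{"x":0,"y":0,"z":0.4,"spin":0,"grip":0},{"x":0,"y":0,"z":0,"spin":0,"grip":0.5},{"x":0,"y":0,"z":0,"spin":0,"grip":1},{"x":0,"y":0,"z":0,"spin":0,"grip":1},{"x":0,"y":0,"z":0,"spin":0,"grip":1},{"x":0,"y":0,"z":0,"spin":0,"grip":1},{"x":0,"y":0,"z":0,"spin":0,"grip":1},{"x":0,"y":0,"z":0,"spin":0,"grip":1},{"x":0,"y":0,"z":0,"spin":0,"grip":1},{"x":0,"y":0,"z":0,"spin":0,"grip":1},{"x":0,"y":0,"z":0,"spin":0,"grip":1}]'
```

```text
clock: 13.3
eef_pos: [559.6, -25.6, 67.9]
tcp_rot: [-3.141, -0.003, -0.119]
contact_force: [-0.5, 0.2, 6.3]
opening: 0.481
grasp_force: 40.4
```

```bash
python3 -m jog '[{"x":0,"y":0,"z":-1.5,"spin":0,"grip":1},{"x":0,"y":0,"z":-2.5,"spin":0,"grip":1},{"x":0,"y":0,"z":-2,"spin":0,"grip":1},{"x":-0.7,"y":-1.3,"z":0,"spin":0,"grip":1},{"x":-1.6,"y":-3.1,"z":0,"spin":0,"grip":1},{"x":-1.6,"y":-3.1,"z":0,"spin":0,"grip":1},{"x":-1.6,"y":-3.1,"z":0,"spin":0,"grip":1},{"x":-1.6,"y":-3.1,"z":0,"spin":0,"grip":1},{"x":-1.6,"y":-3.1,"z":0,"spin":0,"grip":1},{"x":-1.6,"y":-3.1,"z":0,"spin":0,"grip":1},{"x":-1.6,"y":-3.1,"z":0,"spin":0,"grip":1},{"x":-1.6,"y":-3.1,"z":0,"spin":0,"grip":1},{"x":-1.6,"y":-3.1,"z":0,"spin":0,"grip":1},{"x":-1,"y":-1.7,"z":0,"spin":0,"grip":1},{"x":-0.5,"y":-0.9,"z":0,"spin":0,"grip":1},{"x":0,"y":0,"z":1.5,"spin":0,"grip":1},{"x":0,"y":0,"z":2.5,"spin":0,"grip":1},{"x":0,"y":0,"z":1.8,"spin":0,"grip":1},{"x":0,"y":0,"z":0.6,"spin":0,"grip":1},{"x":0,"y":0,"z":0,"spin":0,"grip":1}]'
python3 -m jog '[{"x":0,"y":0,"z":0.3,"spin":0,"grip":1},{"x":0,"y":0,"z":0.2,"spin":0,"grip":1},{"x":0,"y":0,"z":0,"spin":0,"grip":1},{"x":0,"y":0,"z":0,"spin":0,"grip":1}]'
```

```text
clock: 14.97
eef_pos: [430.1, 308.9, 60.7]
tcp_rot: [3.139, 0.003, -0.119]
contact_force: [1.5, -0.2, -2.0]
opening: 0.48
grasp_force: 41.7
clock: 15.3
eef_pos: [431.9, 310.2, 58.0]
tcp_rot: [-3.141, -0.001, -0.119]
contact_force: [-0.2, -0.3, -2.0]
opening: 0.48
grasp_force: 41.7
```

```bash
python3 -m jog '[{"x":0,"y":0,"z":0.1,"spin":0,"grip":1},{"x":0,"y":0,"z":0.1,"spin":0,"grip":1},{"x":0,"y":0,"z":0,"spin":0,"grip":1},{"x":0,"y":0,"z":0,"spin":0,"grip":1}]'
```

```text
clock: 15.63
eef_pos: [432.1, 310.3, 56.8]
tcp_rot: [-3.141, -0.001, -0.119]
contact_force: [-2.5, -3.3, 12.8]
opening: 0.477
grasp_force: 43.2
```

```bash
python3 -m jog '[{"x":0,"y":0,"z":0,"spin":0,"grip":0.3},{"x":0,"y":0,"z":0,"spin":0,"grip":0},{"x":0,"y":0,"z":0,"spin":0,"grip":0},{"x":0,"y":0,"z":0,"spin":0,"grip":0},{"x":0,"y":0,"z":0,"spin":0,"grip":0},{"x":0,"y":0,"z":0,"spin":0,"grip":0},{"x":0,"y":0,"z":-2,"spin":0,"grip":0},{"x":0,"y":0,"z":-3,"spin":0,"grip":0},{"x":0,"y":0,"z":-3,"spin":0,"grip":0},{"x":0,"y":0,"z":-3,"spin":0,"grip":0},{"x":0.9,"y":1.3,"z":0,"spin":0,"grip":0},{"x":1.9,"y":3,"z":0,"spin":0,"grip":0},{"x":1.9,"y":3,"z":0,"spin":0,"grip":0},{"x":1.9,"y":3,"z":0,"spin":0,"grip":0},{"x":1.9,"y":3,"z":0,"spin":0,"grip":0},{"x":1.9,"y":3,"z":0,"spin":0,"grip":0},{"x":1.9,"y":3,"z":0,"spin":0,"grip":0},{"x":1.9,"y":3,"z":0,"spin":0,"grip":0},{"x":1.2,"y":2,"z":0,"spin":0,"grip":0},{"x":0.4,"y":0.8,"z":0,"spin":0,"grip":0}]'
python3 -m jog '[{"x":0,"y":0,"z":0,"spin":0,"grip":0},{"x":0,"y":0,"z":0,"spin":0,"grip":0},{"x":0,"y":0,"z":0,"spin":0,"grip":0}]'
python3 - <<'E'
from h import *
f=shot("wrist","w4");s=shot("scene","s4")
a=cv2.resize(s["pixels"][110:210,260:420],None,fx=2.5,fy=2.5)
b=cv2.resize(f["pixels"],(400,250));cv2.imwrite("pics/c4.png",np.hstack([a,b]))
h=cv2.cvtColor(f["pixels"],cv2.COLOR_BGR2HSV)
m=cv2.inRange(h,(18,100,120),(32,255,255));m=cv2.morphologyEx(m,cv2.MORPH_CLOSE,np.ones((9,9)))
c=max(cv2.findContours(m,0,1)[0],key=cv2.contourArea);(e,r)=cv2.minEnclosingCircle(c)
print(e,r,cv2.boundingRect(c),at(f,e,47),proj(f,(559,42,47)))
E
```

```text
clock: 17.3
eef_pos: [559.8, 39.1, 165.3]
tcp_rot: [3.141, -0.001, -0.121]
contact_force: [-0.3, -0.7, 1.0]
opening: 1.001
grasp_force: 0.0
clock: 17.55
eef_pos: [557.8, 43.0, 165.1]
tcp_rot: [-3.141, 0.001, -0.119]
contact_force: [-0.2, 0.2, -0.1]
opening: 0.998
grasp_force: 0.0
(319.73773193359375, 194.09169006347656) 29.735397338867188 (292, 168, 57, 56) [560.88247959  40.67333639] [318.45938077 196.36517169]
```

View pics/c4.png

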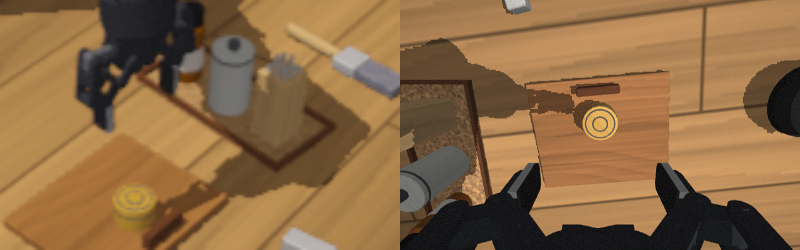

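All three things stand in the tray, and the brass box is alone on the board at wrist (320,194), centred between the fingers.

```bash
python3 -m jog '[{"x":0.3,"y":0.2,"z":2,"spin":0,"grip":0},{"x":0,"y":0,"z":3,"spin":0,"grip":0},{"x":0,"y":0,"z":3,"spin":0,"grip":0},{"x":0,"y":0,"z":3,"spin":0,"grip":0},{"x":0,"y":0,"z":2.5,"spin":0,"grip":0},{"x":0,"y":0,"z":0.9,"spin":0,"grip":0},{"x":0,"y":0,"z":0.2,"spin":0,"grip":0},{"x":0,"y":0,"z":0,"spin":0,"grip":0.5},{"x":0,"y":0,"z":0,"spin":0,"grip":1},{"x":0,"y":0,"z":0,"spin":0,"grip":1},{"x":0,"y":0,"z":0,"spin":0,"grip":1},{"x":0,"y":0,"z":0,"spin":0,"grip":1},{"x":0,"y":0,"z":0,"spin":0,"grip":1},{"x":0,"y":0,"z":0,"spin":0,"grip":1},{"x":0,"y":0,"z":0,"spin":0,"grip":1},{"x":0,"y":0,"z":0,"spin":0,"grip":1}]'
```

```text
clock: 18.98
eef_pos: [562.4, 39.8, 21.3]
tcp_rot: [-3.141, -0.003, -0.119]
contact_force: [-1.4, 1.1, 6.9]
opening: 0.568
grasp_force: 40.7
```

```bash
python3 -m jog '[{"x":0,"y":0,"z":-1.5,"spin":0,"grip":1},{"x":0,"y":0,"z":-3,"spin":0,"grip":1},{"x":0,"y":0,"z":-3,"spin":0,"grip":1},{"x":0,"y":0,"z":-3,"spin":0,"grip":1},{"x":0,"y":0,"z":-3,"spin":0,"grip":1},{"x":0,"y":0,"z":-1.5,"spin":0,"grip":1},{"x":0.2,"y":2,"z":0,"spin":0,"grip":1},{"x":0.2,"y":3,"z":0,"spin":0,"grip":1},{"x":0.3,"y":3,"z":0,"spin":0,"grip":1},{"x":0.3,"y":3,"z":0,"spin":0,"grip":1},{"x":0.2,"y":3,"z":0,"spin":0,"grip":1},{"x":0.2,"y":3,"z":0,"spin":0,"grip":1},{"x":0.2,"y":3,"z":0,"spin":0,"grip":1},{"x":0,"y":1.5,"z":0,"spin":0,"grip":1},{"x":0,"y":0.5,"z":0,"spin":0,"grip":1},{"x":0,"y":0,"z":0,"spin":0,"grip":1},{"x":0,"y":0,"z":0,"spin":0,"grip":1},{"x":0,"y":0,"z":0,"spin":0,"grip":1},{"x":0,"y":0,"z":0,"spin":0,"grip":1}]'
python3 - <<'E'
from h import *
f=shot("wrist","w5");print(f["s"]["eef_pos"],proj(f,(543,-293,90)))
E
```

```text
clock: 20.57
eef_pos: [551.1, -179.6, 169.5]
tcp_rot: [-3.141, -0.0, -0.118]
contact_force: [-0.2, 0.2, -1.9]
opening: 0.57
grasp_force: 42.3
[ 551.06139619 -179.60257825  169.45025556] [471.23871227 205.5377117 ]
```

View pics/w5.png

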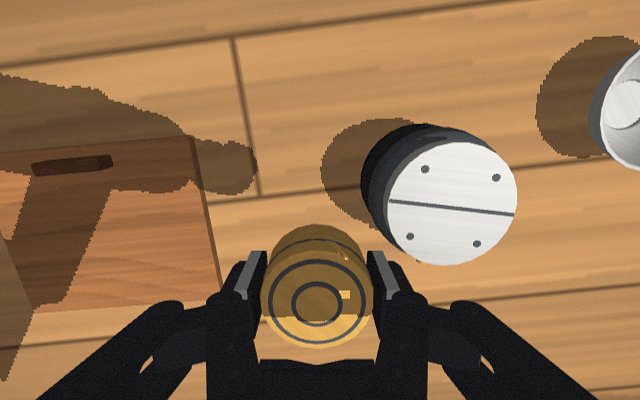

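The vice top is a bright disk at about (452,204), x 387–517. The box is held upright in the fingers with its lid at (317,302).

```bash
python3 - <<'E'
from h import *
f=pickle.load(open("w5.pkl","rb"));im=f["pixels"];h=cv2.cvtColor(im,cv2.COLOR_BGR2HSV)
m=cv2.inRange(h,(0,0,170),(180,40,255));m[:,:380]=0;m[:,530:]=0
m=cv2.morphologyEx(m,cv2.MORPH_CLOSE,np.ones((9,9)))
c=max(cv2.findContours(m,0,1)[0],key=cv2.contourArea);e=cv2.fitEllipse(cv2.convexHull(c))
v=at(f,e[0],90);print(e,v)
d=v-f["s"]["eef_pos"][:2];print(d)
print("box lid",at(f,(317,302),169.5+26))
E
```

```text
((451.9490051269531, 203.33447265625), (117.39137268066406, 134.87374877929688), 56.04159164428711) [ 546.40175729 -278.84740367]
[ -4.6596389  -99.24482542]
box lid [ 546.40292921 -178.6315073 ]
```

```bash
python3 -m jog '[{"x":0.2,"y":1.5,"z":0,"spin":0,"grip":1},{"x":0.3,"y":3,"z":0,"spin":0,"grip":1},{"x":0.3,"y":3,"z":0,"spin":0,"grip":1},{"x":0.2,"y":1.8,"z":0,"spin":0,"grip":1},{"x":0,"y":0.6,"z":0,"spin":0,"grip":1},{"x":0,"y":0,"z":1,"spin":0,"grip":1},{"x":0,"y":0,"z":2,"spin":0,"grip":1},{"x":0,"y":0,"z":1.8,"spin":0,"grip":1},{"x":0,"y":0,"z":0.9,"spin":0,"grip":1},{"x":0,"y":0,"z":0.4,"spin":0,"grip":1},{"x":0,"y":0,"z":0.3,"spin":0,"grip":1},{"x":0,"y":0,"z":0.2,"spin":0,"grip":1},{"x":0,"y":0,"z":0,"spin":0,"grip":1},{"x":0,"y":0,"z":0,"spin":0,"grip":1},{"x":0,"y":0,"z":0,"spin":0,"grip":1}]'
python3 - <<'E'
from h import *
f=shot("wrist","w6");s=shot("side","d6")
a=cv2.resize(s["pixels"][210:310,260:380],None,fx=3.33,fy=3.33)
b=f["pixels"][100:400,120:520];b=cv2.resize(b,(444,333));cv2.imwrite("pics/c6.png",np.hstack([a[:333],b]))
E
```

```text
clock: 21.87
eef_pos: [549.6, -280.4, 104.0]
tcp_rot: [3.141, -0.001, -0.119]
contact_force: [-0.3, 0.3, -1.6]
opening: 0.57
grasp_force: 42.4
```

View pics/c6.png

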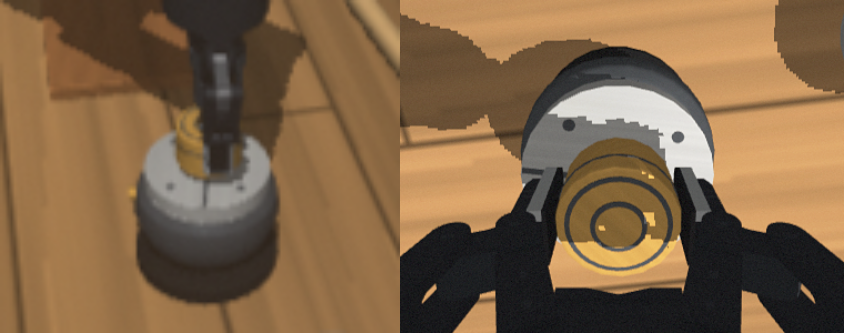

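In the wrist half, the vice spans x 521–714 and the box 556–683, so it is centred sideways. The side half shows the box above the middle of the top. Lowering.

```bash
python3 -m jog '[{"x":0,"y":0,"z":0.3,"spin":0,"grip":1},{"x":0,"y":0,"z":0.2,"spin":0,"grip":1},{"x":0,"y":0,"z":0.1,"spin":0,"grip":1},{"x":0,"y":0,"z":0,"spin":0,"grip":1},{"x":0,"y":0,"z":0,"spin":0,"grip":1}]'
python3 -m jog '[{"x":0,"y":0,"z":0.1,"spin":0,"grip":1},{"x":0,"y":0,"z":0,"spin":0,"grip":1},{"x":0,"y":0,"z":0,"spin":0,"grip":1}]'
```

```text
clock: 22.38
eef_pos: [549.0, -280.2, 97.1]
tcp_rot: [-3.141, 0.0, -0.119]
contact_force: [0.2, 0.4, -1.5]
opening: 0.571
grasp_force: 42.4
clock: 22.63
eef_pos: [549.2, -280.3, 96.4]
tcp_rot: [3.141, -0.0, -0.119]
contact_force: [-0.5, -0.1, -0.1]
opening: 0.569
grasp_force: 42.4
```

```bash
python3 -m jog '[{"x":0,"y":0,"z":0.1,"spin":0,"grip":1},{"x":0,"y":0,"z":0,"spin":0,"grip":1},{"x":0,"y":0,"z":0,"spin":0,"grip":0.5},{"x":0,"y":0,"z":0,"spin":0,"grip":0.3},{"x":0,"y":0,"z":0,"spin":0,"grip":0},{"x":0,"y":0,"z":0,"spin":0,"grip":0},{"x":0,"y":0,"z":0,"spin":0,"grip":0},{"x":0,"y":0,"z":0,"spin":0,"grip":0},{"x":0,"y":0,"z":-1,"spin":0,"grip":0},{"x":0,"y":0,"z":-3,"spin":0,"grip":0},{"x":0,"y":0,"z":-3,"spin":0,"grip":0},{"x":0,"y":0,"z":-3,"spin":0,"grip":0},{"x":-3,"y":0,"z":-2,"spin":0,"grip":0},{"x":0,"y":0,"z":0,"spin":0,"grip":0},{"x":0,"y":0,"z":0,"spin":0,"grip":0},{"x":0,"y":0,"z":0,"spin":0,"grip":0}]'
python3 - <<'E'
from h import *
f=shot("wrist","w7");im=f["pixels"];print(f["s"]["eef_pos"])
cv2.imwrite("pics/c7.png",im)
h=cv2.cvtColor(im,cv2.COLOR_BGR2HSV)
v=at(pickle.load(open("w5.pkl","rb")),(452,203.3),90);print(v,proj(f,(*v,90)),proj(f,(*v,122)))
E
```

```text
clock: 23.97
eef_pos: [519.4, -276.7, 215.5]
tcp_rot: [3.141, -0.001, -0.119]
contact_force: [0.8, 1.2, 0.3]
opening: 1.002
grasp_force: 0.0
[ 519.40198214 -276.6733023   215.51737078]
[ 546.42411561 -278.88450305] [316.14363599 165.32215753] [316.06795978 172.87185974]
```

View pics/c7.png

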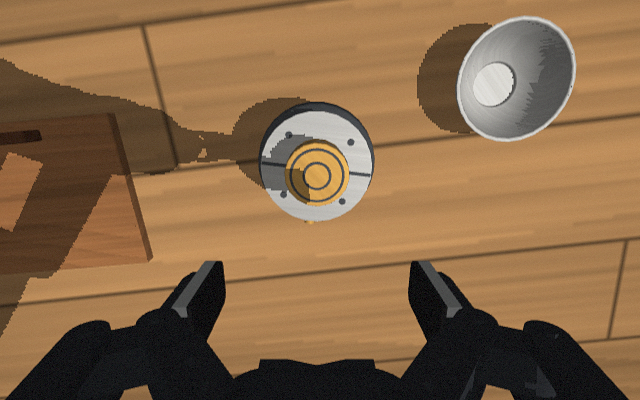

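The box stands on the vice top, its lid at (317,175) against an expected (316,173), so it is within about 2 mm of the centre. Now the jar goes back.

```bash
python3 -m jog '[{"x":-0.3,"y":-1,"z":0,"spin":0,"grip":0},{"x":-1,"y":-3.7,"z":0,"spin":0,"grip":0},{"x":-1,"y":-3.7,"z":0,"spin":0,"grip":0},{"x":-1,"y":-3.7,"z":0,"spin":0,"grip":0},{"x":-1,"y":-3.7,"z":0,"spin":0,"grip":0},{"x":-1,"y":-3.7,"z":0,"spin":0,"grip":0},{"x":-1,"y":-3.7,"z":0,"spin":0,"grip":0},{"x":-1,"y":-3.7,"z":0,"spin":0,"grip":0},{"x":-1,"y":-3.7,"z":0,"spin":0,"grip":0},{"x":-1,"y":-3.7,"z":0,"spin":0,"grip":0},{"x":-1,"y":-3.7,"z":0,"spin":0,"grip":0},{"x":-1,"y":-3.7,"z":0,"spin":0,"grip":0},{"x":-1,"y":-3.7,"z":0,"spin":0,"grip":0},{"x":-1,"y":-3.7,"z":0,"spin":0,"grip":0},{"x":-1,"y":-3.7,"z":0,"spin":0,"grip":0},{"x":-1,"y":-3.7,"z":0,"spin":0,"grip":0},{"x":-0.4,"y":-0.8,"z":0,"spin":0,"grip":0},{"x":0,"y":0,"z":0,"spin":0,"grip":0},{"x":0,"y":0,"z":0,"spin":0,"grip":0},{"x":0,"y":0,"z":0,"spin":0,"grip":0}]'
```

```text
clock: 25.68
eef_pos: [431.2, 310.0, 214.6]
tcp_rot: [3.14, 0.001, -0.119]
contact_force: [-0.3, -0.5, 0.0]
opening: 1.0
grasp_force: 0.0
```

```bash
python3 -m jog '[{"x":0.1,"y":0,"z":2,"spin":0,"grip":0},{"x":0,"y":0,"z":3,"spin":0,"grip":0},{"x":0,"y":0,"z":3,"spin":0,"grip":0},{"x":0,"y":0,"z":3,"spin":0,"grip":0},{"x":0,"y":0,"z":3,"spin":0,"grip":0},{"x":0,"y":0,"z":1.4,"spin":0,"grip":0},{"x":0,"y":0,"z":0.2,"spin":0,"grip":0},{"x":0,"y":0,"z":0,"spin":0,"grip":0.5},{"x":0,"y":0,"z":0,"spin":0,"grip":1},{"x":0,"y":0,"z":0,"spin":0,"grip":1},{"x":0,"y":0,"z":0,"spin":0,"grip":1},{"x":0,"y":0,"z":0,"spin":0,"grip":1},{"x":0,"y":0,"z":0,"spin":0,"grip":1},{"x":0,"y":0,"z":0,"spin":0,"grip":1},{"x":0,"y":0,"z":0,"spin":0,"grip":1},{"x":0,"y":0,"z":0,"spin":0,"grip":1}]'
```

```text
clock: 27.02
eef_pos: [433.4, 311.1, 60.9]
tcp_rot: [-3.141, -0.002, -0.119]
contact_force: [-1.3, -3.9, 6.5]
opening: 0.476
grasp_force: 39.5
```

```bash
python3 -m jog '[{"x":0,"y":0,"z":-1.5,"spin":0,"grip":1},{"x":0,"y":0,"z":-2.5,"spin":0,"grip":1},{"x":0,"y":0,"z":-2,"spin":0,"grip":1},{"x":0.7,"y":1.3,"z":0,"spin":0,"grip":1},{"x":1.6,"y":3.1,"z":0,"spin":0,"grip":1},{"x":1.6,"y":3.1,"z":0,"spin":0,"grip":1},{"x":1.6,"y":3.1,"z":0,"spin":0,"grip":1},{"x":1.6,"y":3.1,"z":0,"spin":0,"grip":1},{"x":1.6,"y":3.1,"z":0,"spin":0,"grip":1},{"x":1.6,"y":3.1,"z":0,"spin":0,"grip":1},{"x":1.6,"y":3.1,"z":0,"spin":0,"grip":1},{"x":1.6,"y":3.1,"z":0,"spin":0,"grip":1},{"x":1.6,"y":3.1,"z":0,"spin":0,"grip":1},{"x":1.1,"y":1.8,"z":0,"spin":0,"grip":1},{"x":0.5,"y":0.9,"z":0,"spin":0,"grip":1},{"x":0,"y":0,"z":1,"spin":0,"grip":1},{"x":0,"y":0,"z":2,"spin":0,"grip":1},{"x":0,"y":0,"z":1.2,"spin":0,"grip":1},{"x":0,"y":0,"z":0.3,"spin":0,"grip":1},{"x":0,"y":0,"z":0,"spin":0,"grip":1}]'
python3 -m jog '[{"x":0,"y":0,"z":0,"spin":0,"grip":1},{"x":0,"y":0,"z":0,"spin":0,"grip":1},{"x":0,"y":0,"z":0,"spin":0,"grip":1}]'
```

```text
clock: 28.68
eef_pos: [559.2, -24.8, 73.2]
tcp_rot: [3.142, 0.003, -0.118]
contact_force: [-0.5, 0.4, -1.9]
opening: 0.479
grasp_force: 41.7
clock: 28.93
eef_pos: [561.0, -25.5, 75.0]
tcp_rot: [-3.141, -0.001, -0.119]
contact_force: [0.3, 0.1, -2.3]
opening: 0.475
grasp_force: 41.7
```

```bash
python3 -m jog '[{"x":0,"y":0,"z":0.1,"spin":0,"grip":1},{"x":0,"y":0,"z":0.1,"spin":0,"grip":1},{"x":0,"y":0,"z":0,"spin":0,"grip":1},{"x":0,"y":0,"z":0,"spin":0,"grip":1}]'
python3 -m jog '[{"x":0,"y":0,"z":0.1,"spin":0,"grip":1},{"x":0,"y":0,"z":0,"spin":0,"grip":1},{"x":0,"y":0,"z":0,"spin":0,"grip":1}]'
```

```text
clock: 29.27
eef_pos: [560.4, -25.8, 72.3]
tcp_rot: [-3.142, 0.0, -0.119]
contact_force: [0.5, 0.9, -3.1]
opening: 0.474
grasp_force: 41.7
clock: 29.52
eef_pos: [560.9, -25.9, 72.0]
tcp_rot: [3.142, -0.001, -0.119]
contact_force: [-1.8, -0.3, 5.5]
opening: 0.476
grasp_force: 42.4
```

```bash
python3 -m jog '[{"x":0,"y":0,"z":0,"spin":0,"grip":0.4},{"x":0,"y":0,"z":0,"spin":0,"grip":0},{"x":0,"y":0,"z":0,"spin":0,"grip":0},{"x":0,"y":0,"z":0,"spin":0,"grip":0},{"x":0,"y":0,"z":0,"spin":0,"grip":0},{"x":0,"y":0,"z":0,"spin":0,"grip":0},{"x":0,"y":0,"z":-2,"spin":0,"grip":0},{"x":0,"y":0,"z":-3,"spin":0,"grip":0},{"x":0,"y":0,"z":-3,"spin":0,"grip":0},{"x":0,"y":0,"z":-3,"spin":0,"grip":0},{"x":-0.4,"y":-1.7,"z":0,"spin":0,"grip":0},{"x":-1,"y":-3.5,"z":0,"spin":0,"grip":0},{"x":-1,"y":-3.5,"z":0,"spin":0,"grip":0},{"x":-1,"y":-3.5,"z":0,"spin":0,"grip":0},{"x":-1,"y":-3.5,"z":0,"spin":0,"grip":0},{"x":-1,"y":-3.5,"z":0,"spin":0,"grip":0},{"x":-1,"y":-3.5,"z":0,"spin":0,"grip":0},{"x":-1,"y":-3.5,"z":0,"spin":0,"grip":0},{"x":-0.7,"y":-3.5,"z":0,"spin":0,"grip":0},{"x":-0.3,"y":-2,"z":0,"spin":0,"grip":0}]'
python3 -m jog '[{"x":0,"y":0,"z":0,"spin":0,"grip":0},{"x":0,"y":0,"z":0,"spin":0,"grip":0},{"x":0,"y":0,"z":0,"spin":0,"grip":0}]'
```

```text
clock: 31.18
eef_pos: [513.9, 302.4, 181.4]
tcp_rot: [-3.141, -0.0, -0.118]
contact_force: [0.3, 0.0, 0.4]
opening: 1.002
grasp_force: 0.0
clock: 31.43
eef_pos: [514.5, 298.4, 181.0]
tcp_rot: [3.141, 0.0, -0.119]
contact_force: [-0.4, 0.3, 0.9]
opening: 1.002
grasp_force: 0.0
```

Down 12.9 cm to the tin.

```bash
python3 -m jog '[{"x":0,"y":-0.1,"z":2,"spin":0,"grip":0},{"x":0,"y":0,"z":3,"spin":0,"grip":0},{"x":0,"y":0,"z":3,"spin":0,"grip":0},{"x":0,"y":0,"z":3,"spin":0,"grip":0},{"x":0,"y":0,"z":1.5,"spin":0,"grip":0},{"x":0,"y":0,"z":0.4,"spin":0,"grip":0},{"x":0,"y":0,"z":0,"spin":0,"grip":0.5},{"x":0,"y":0,"z":0,"spin":0,"grip":1},{"x":0,"y":0,"z":0,"spin":0,"grip":1},{"x":0,"y":0,"z":0,"spin":0,"grip":1},{"x":0,"y":0,"z":0,"spin":0,"grip":1},{"x":0,"y":0,"z":0,"spin":0,"grip":1},{"x":0,"y":0,"z":0,"spin":0,"grip":1},{"x":0,"y":0,"z":0,"spin":0,"grip":1}]'
```

```text
clock: 32.6
eef_pos: [515.7, 300.0, 53.8]
tcp_rot: [-3.141, -0.002, -0.119]
contact_force: [-0.6, -4.9, 7.3]
opening: 0.648
grasp_force: 44.4
```

```bash
python3 -m jog '[{"x":0,"y":0,"z":-1,"spin":0,"grip":1},{"x":0,"y":0,"z":-2,"spin":0,"grip":1},{"x":0,"y":0,"z":-2,"spin":0,"grip":1},{"x":0.1,"y":1.6,"z":0,"spin":0,"grip":1},{"x":0.2,"y":3,"z":0,"spin":0,"grip":1},{"x":0.2,"y":3,"z":0,"spin":0,"grip":1},{"x":0.2,"y":3,"z":0,"spin":0,"grip":1},{"x":0.2,"y":3,"z":0,"spin":0,"grip":1},{"x":0.2,"y":3,"z":0,"spin":0,"grip":1},{"x":0.2,"y":3,"z":0,"spin":0,"grip":1},{"x":0.1,"y":3,"z":0,"spin":0,"grip":1},{"x":0,"y":2,"z":0,"spin":0,"grip":1},{"x":0,"y":1.1,"z":0,"spin":0,"grip":1},{"x":0,"y":0,"z":1,"spin":0,"grip":1},{"x":0,"y":0,"z":1.5,"spin":0,"grip":1},{"x":0,"y":0,"z":0.8,"spin":0,"grip":1},{"x":0,"y":0,"z":0.3,"spin":0,"grip":1},{"x":0,"y":0,"z":0,"spin":0,"grip":1},{"x":0,"y":0,"z":0,"spin":0,"grip":1},{"x":0,"y":0,"z":0,"spin":0,"grip":1}]'
```

```text
clock: 34.27
eef_pos: [498.5, 43.6, 66.6]
tcp_rot: [-3.141, -0.0, -0.119]
contact_force: [0.5, 0.3, -2.8]
opening: 0.645
grasp_force: 43.5
```

```bash
python3 -m jog '[{"x":0,"y":0,"z":0.1,"spin":0,"grip":1},{"x":0,"y":0,"z":0.1,"spin":0,"grip":1},{"x":0,"y":0,"z":0,"spin":0,"grip":1},{"x":0,"y":0,"z":0,"spin":0,"grip":1}]'
```

```text
clock: 34.6
eef_pos: [498.7, 43.3, 64.8]
tcp_rot: [-3.141, -0.001, -0.119]
contact_force: [0.2, 0.8, 3.5]
opening: 0.649
grasp_force: 43.0
```

```bash
python3 -m jog '[{"x":0,"y":0,"z":0,"spin":0,"grip":0.5},{"x":0,"y":0,"z":0,"spin":0,"grip":0},{"x":0,"y":0,"z":0,"spin":0,"grip":0},{"x":0,"y":0,"z":0,"spin":0,"grip":0},{"x":0,"y":0,"z":0,"spin":0,"grip":0},{"x":0,"y":0,"z":-2.5,"spin":0,"grip":0},{"x":0,"y":0,"z":-3,"spin":0,"grip":0},{"x":0,"y":0,"z":-3,"spin":0,"grip":0},{"x":0,"y":0,"z":-3,"spin":0,"grip":0},{"x":0.5,"y":-2,"z":0,"spin":0,"grip":0},{"x":0.9,"y":-3.4,"z":0,"spin":0,"grip":0},{"x":0.9,"y":-3.5,"z":0,"spin":0,"grip":0},{"x":0.9,"y":-3.5,"z":0,"spin":0,"grip":0},{"x":0.9,"y":-3.5,"z":0,"spin":0,"grip":0},{"x":0.9,"y":-3.5,"z":0,"spin":0,"grip":0},{"x":0.9,"y":-3.5,"z":0,"spin":0,"grip":0},{"x":0.7,"y":-2.5,"z":0,"spin":0,"grip":0},{"x":0,"y":0,"z":0,"spin":0,"grip":0},{"x":0,"y":0,"z":0,"spin":0,"grip":0},{"x":0,"y":0,"z":0,"spin":0,"grip":0}]'
```

```text
clock: 36.27
eef_pos: [593.3, 286.9, 178.7]
tcp_rot: [3.14, 0.001, -0.119]
contact_force: [0.0, -0.1, -0.3]
opening: 1.002
grasp_force: 0.0
```

```bash
python3 -m jog '[{"x":0,"y":0,"z":2,"spin":0,"grip":0},{"x":0,"y":0,"z":3,"spin":0,"grip":0},{"x":0,"y":0,"z":3,"spin":0,"grip":0},{"x":0,"y":0,"z":2.5,"spin":0,"grip":0},{"x":0,"y":0,"z":1,"spin":0,"grip":0},{"x":0,"y":0,"z":0.1,"spin":0,"grip":0},{"x":0,"y":0,"z":0,"spin":0,"grip":0.5},{"x":0,"y":0,"z":0,"spin":0,"grip":1},{"x":0,"y":0,"z":0,"spin":0,"grip":1},{"x":0,"y":0,"z":0,"spin":0,"grip":1},{"x":0,"y":0,"z":0,"spin":0,"grip":1},{"x":0,"y":0,"z":0,"spin":0,"grip":1},{"x":0,"y":0,"z":0,"spin":0,"grip":1},{"x":0,"y":0,"z":0,"spin":0,"grip":1},{"x":0,"y":0,"z":0,"spin":0,"grip":1},{"x":0,"y":0,"z":0,"spin":0,"grip":1}]'
```

```text
clock: 37.6
eef_pos: [595.0, 287.8, 65.3]
tcp_rot: [-3.14, -0.002, -0.119]
contact_force: [-0.3, -1.5, 6.2]
opening: 0.539
grasp_force: 40.4
```

```bash
python3 -m jog '[{"x":0,"y":0,"z":-1,"spin":0,"grip":1},{"x":0,"y":0,"z":-2,"spin":0,"grip":1},{"x":0,"y":0,"z":-2,"spin":0,"grip":1},{"x":-0.2,"y":1.5,"z":0,"spin":0,"grip":1},{"x":-0.2,"y":3,"z":0,"spin":0,"grip":1},{"x":-0.2,"y":3,"z":0,"spin":0,"grip":1},{"x":-0.1,"y":3,"z":0,"spin":0,"grip":1},{"x":-0.1,"y":3,"z":0,"spin":0,"grip":1},{"x":-0.1,"y":3,"z":0,"spin":0,"grip":1},{"x":0,"y":2,"z":0,"spin":0,"grip":1},{"x":0,"y":0,"z":1,"spin":0,"grip":1},{"x":0,"y":0,"z":1.5,"spin":0,"grip":1},{"x":0,"y":0,"z":0.8,"spin":0,"grip":1},{"x":0,"y":0,"z":0.3,"spin":0,"grip":1},{"x":0,"y":0,"z":0,"spin":0,"grip":1},{"x":0,"y":0,"z":0,"spin":0,"grip":1},{"x":0,"y":0,"z":0,"spin":0,"grip":1}]'
```

```text
clock: 39.02
eef_pos: [563.0, 105.3, 77.3]
tcp_rot: [-3.141, -0.0, -0.119]
contact_force: [-0.3, 0.3, -2.8]
opening: 0.537
grasp_force: 41.8
```

```bash
python3 -m jog '[{"x":0,"y":0,"z":0.1,"spin":0,"grip":1},{"x":0,"y":0,"z":0.1,"spin":0,"grip":1},{"x":0,"y":0,"z":0,"spin":0,"grip":1},{"x":0,"y":0,"z":0,"spin":0,"grip":1}]'
```

```text
clock: 39.35
eef_pos: [563.3, 105.2, 76.2]
tcp_rot: [-3.141, -0.001, -0.119]
contact_force: [-1.5, -0.7, 7.5]
opening: 0.534
grasp_force: 42.3
```

```bash
python3 -m jog '[{"x":0,"y":0,"z":0,"spin":0,"grip":0.4},{"x":0,"y":0,"z":0,"spin":0,"grip":0},{"x":0,"y":0,"z":0,"spin":0,"grip":0},{"x":0,"y":0,"z":0,"spin":0,"grip":0},{"x":0,"y":0,"z":0,"spin":0,"grip":0},{"x":0,"y":0,"z":0,"spin":0,"grip":0},{"x":0,"y":0,"z":-2.5,"spin":0,"grip":0},{"x":0,"y":0,"z":-3,"spin":0,"grip":0},{"x":0,"y":0,"z":-3,"spin":0,"grip":0},{"x":0,"y":0,"z":-3,"spin":0,"grip":0},{"x":-0.1,"y":0,"z":-3,"spin":0,"grip":0},{"x":0,"y":0,"z":-1,"spin":0,"grip":0},{"x":0,"y":0,"z":0,"spin":0,"grip":0},{"x":0,"y":0,"z":0,"spin":0,"grip":0},{"x":0,"y":0,"z":0,"spin":0,"grip":0},{"x":0,"y":0,"z":0,"spin":0,"grip":0}]'
python3 - <<'E'
from h import *
f=shot("wrist","w8");o=pickle.load(open("w1.pkl","rb"));s=shot("scene","s8");d=shot("side","d8")
print(f["s"]["eef_pos"],o["s"]["eef_pos"])
A=np.hstack([cv2.resize(x["pixels"][100:300,240:540],(400,267)) for x in(o,f)])
B=np.hstack([cv2.resize(s["pixels"][130:290,190:430],(400,267)),cv2.resize(d["pixels"][160:320,220:460],(400,267))])
cv2.imwrite("pics/c8.png",np.vstack([A,B]))
E
```

```text
clock: 40.68
eef_pos: [561.0, 104.8, 228.3]
tcp_rot: [3.141, 0.003, -0.119]
contact_force: [0.2, -1.5, -0.8]
opening: 1.001
grasp_force: 0.0
[560.95233549 104.80056159 228.27446258] [561.86440116 104.98736252 231.09241282]
```

View pics/c8.png

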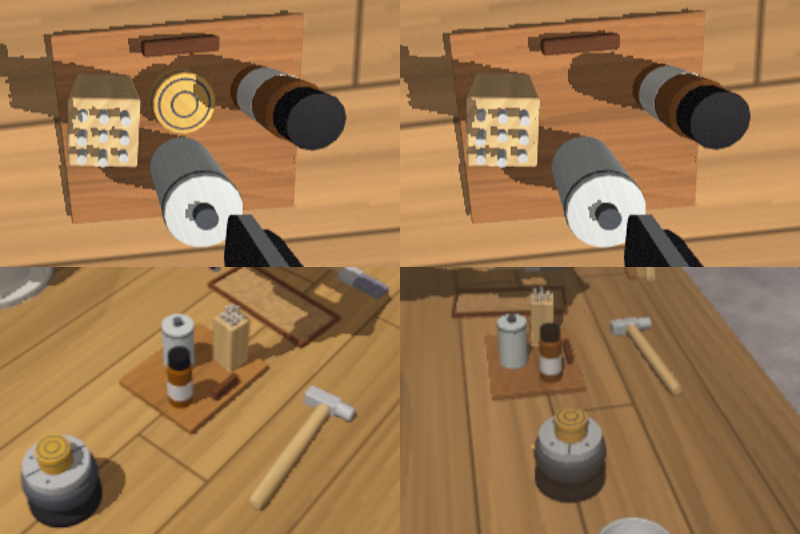

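The before (left) and after (right) wrist views match to within about 2 pixels: block at (103,130), tin at (205,210) and jar at (310,117). The box stands on the vice in both the scene and side views, and the bystanders haven't moved. The robot is clear, so I'm handing in.

```bash
python3 -c "
from rig import *
print(sign_off())"
```

```text
the job is handed in; nothing more can be done
None
```

The job is handed in: the brass box is in the middle of the vice top (within about 2 mm by camera), and the block, tin and jar are back on their starting spots, all upright and released; no verdict was returned.

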